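Shelve a flat module in its carrier and close the lid

TASK

Prop the loose flat aluminium module that lies on the bench on the sloped stand and let go of it, take it again by its overhanging top edge, and stand it on its short edge in the carrier's empty slot, lowering it in rather than dropping it. Then gently lower the carrier's hinged lid until it is fully shut, without slamming it. Leave the two modules already stored and everything else where they are.

Things in the scene. Friction and masses are not known exactly. Their poses are not given: they have to be found in the camera images.
- module: the loose flat aluminium module, 84 x 58 x 14 mm, lying flat on the bench clear of the other things. Origin at its centre; x along its 84 mm length, y along its 58 mm width, z through its 14 mm thickness (both faces and both ends alike). About 150 g.
- stand: fixed stand with a 45 degree ramp, 44 mm wide, that rises towards the stand's own +x; base 130 x 90 x 10 mm, origin under the base's centre. The ramp's surface starts at a lip at local (-35, 0, 35) mm and runs 52 mm up the slope; the lip stands 13 mm proud of the ramp and is 6 mm thick.
- stand_seat (a point): on the stand, local (-10.3, 0, 69.6) mm from its origin: the centre of a properly propped module, lying on the ramp with a 58 mm edge against the lip and its 84 mm length up the slope; its upper 32 mm then overhang the ramp's top with free space beneath
- carrier: fixed blue box open at the top, 78 mm (x) by 150 mm (y) by 98 mm tall, origin under its centre. Floor and walls 5 mm; the end walls (+-y) are only 45 mm tall. Three upright slots at local y = -42, 0, 42 mm hold modules on edge, parallel to the x-z plane, 84 mm length upright. Slots are 18 mm wide between grey ribs at both x walls (68 mm apart), up to 50 mm height, mouths flared up to 60 mm.
- liner: black rubber strip fixed in the bottom of the one empty slot, 54 mm (x) by 14 mm (y) by 4 mm thick, axes as the carrier's; origin under its centre, on the carrier's floor. The module stands on it: its centre is then 46 mm above this origin and its top edge 93 mm above the bench.
- stored_a: stored module like the loose one, standing in a slot of the carrier; 84 mm tall, origin under its lower edge's centre
- stored_b: the other stored module, standing in another slot; origin likewise
- lid (a joint): the carrier lid's hinge: 0 is fully shut, 1.57 upright, starts at 1.7 to 1.9 (leaning back past upright). The stiff hinge holds the lid where it is left; about 2 to 4 N at the edge moves it.
- lid_hinge (a point): middle of the lid's hinge line, which runs along the carrier's y on its +x rim: local (39, 0, 98.5) mm from the carrier's origin
- lid_edge (a point): middle of the lid's free edge, on its outer (upper when shut) face, 82 mm from the hinge. The lid is a flat blue panel 82 x 150 x 6 mm with a 50 mm wide tab that goes 13 mm beyond the edge.
- driver: black-handled screwdriver lying along its x, origin near its middle, a bystander
- motor: round aluminium motor, 68 mm across, 59 mm tall, origin under its centre, a bystander
- tape: grey tape roll lying flat, 96 mm across, 24 mm tall, a bystander
- flask: white bottle 56 mm across, 140 mm tall, origin under its centre, a bystander
- jar: small clear jar, 44 mm across, 50 mm tall, a bystander
- tray: low white parts tray 100 x 140 x 30 mm, origin under its centre, a bystander
Things that resemble listed ones, but are neither listed nor needed, are in the scene too. What is shaped like the module but red is not meant.

How it is judged:
By the outcome, as a careful person would: the job done as asked, in the order asked, and still so for the second after the job is handed in, with the robot touching nothing.
It also fails if it takes over 72 s, if anything falls off the work surface, if the arm or the gripper's body presses on something with over 40 N, if the wrist force passes 120 N, or if a joint passes its speed limit or range.

ROBOT

A 7-joint arm with a two-finger parallel gripper is mounted at the origin on the work surface. World frame = base frame: x ahead of the robot, y to its left, z up, the work surface at z = 0. Lengths are in m, angles in rad, forces in N, time in s.
With the tool pointing down it reaches from about 0.4 to 0.85 m from the base axis. Payload 10.4 kg.
Tool frame: the origin (TCP) lies at the very end of the fingers, on their centre line; the grasp point (between the pads) lies 19 mm behind it; z points along the fingers, y is the line along which they close (so a half turn about z gives the same grasp; the last joint's range is limited). The gripper opens to 87 mm and grips with 3 to 60 N. Pads are 19 mm wide; open, the fingers measure 117 mm over their backs; the gripper's body (75 mm by 190 mm) begins 51 mm behind the grasp point.
Start: joints at [1.258, 0.332, -0.065, 1.46, 0.022, 1.35, -0.088], TCP at [0.179, -0.599, 0.223] pointing down, gripper open.
Joint ranges: [-2.6, 2.6], [-0.5, 2.12], [-1.47, 1.34], [0.16, 2.42], [-1.27, 4.41], [0.06, 2.06], [-2.6, 2.6]. Speed limits (rad/s): [2.22, 2.22, 2.79, 2.79, 3.14, 3.14, 3.14].

INTERFACE

Orientations are given as a unit quaternion [x, y, z, w].
In Python, from bench import * gives the robot as it stands.
- The arm moves only by the tool carry_out, never from a script. Its argument "deltas" is a list of rows, each an object with "hand": the finger opening in mm, from 0 to 87; "dp": the shift along the tool's x, y, z each as a share of 250 mm, from -1 to 1, a list of three; "spin": the turn about the tool's z as a share of pi rad, from -1 to 1. In form: [{"hand": hand, "dp": [dx, dy, dz], "spin": spin}, ...]. A call has 1 to 20 rows; each row is the pose to reach, as a shift and turn from the pose commanded when the call began, along the tool's axes at that moment, turning the shorter way round; what a row does not reach only later rows make up. A row lasts 1/10 s, in which the tool goes at most 50 mm and 8.59 degrees, less where a joint would pass 70% of its speed; a pose out of reach is approached as far as the arm can. A call with a number of a shift or a turn outside -1 to 1 is refused whole. A call with a gripper value outside its range is refused whole. The fingers move at their own pace and stop on an object; "force" is the grip in N (left out, the last holds). Time passes only in rows, so rows that repeat a pose let the fingers close. It gives the time, the measured TCP pose, the force, the opening and the grip force at its end, in the units of the state.
- read_state(): the state, without advancing time (a new reading comes with each control period).
- camera(name): name is "side" or "top" or "wrist"; returns the picture (480x640x3 uint8, red, green, blue); there is no depth.
- get_calibration(name): a dict with "fx", "fy", "cx", "cy" (pixels), "R" (3x3) and "t" (3): a world point X has camera coordinates R X + t; the wrist camera has in their place "mount" (4x4, takes a point from camera to tool coordinates, whose origin is the TCP and whose axes are the flange's). Camera axes: x right, y down, z forward; pixel columns grow to the right and rows downward; lengths in m; the calibration is good to about 2 mm. A picture is of the moment at which its call begins: read the wrist's pose just before it. get_calibration takes no time and is no camera call.
- close_job(): hands the job in; it is judged then, once.
The state is a dict: "time": time; "joint_positions": joint angles; "joint_vel": joint speeds; "joint_torque": joint torques, N m; "ee_pos": TCP position; "eef_rot": TCP orientation; "ft_force": force on the tool from outside, world axes, zero at the start; "torque": the same for the moment, N m; "width": finger opening in m; "grip_force": force on a finger pad.
Only numpy, scipy, OpenCV 4.12 (cv2) and the standard library are available. Lean on these libraries where they do the work, as an engineer would, in place of code of your own. Each camera call takes 0.05 s, during which the arm holds its last target. There are 200 camera calls.

## Working session

There is one attempt and no reset: what is moved stays moved. The work goes in short steps, Python scripts to look and compute and a tool call to move; the robot and the scene stay as the last step left them, time stands still between calls to the robot, and variables do not carry over. Pictures are saved under pics/ and viewed, at most 10 in all, crops included, and the job is handed in when it is done.

Besides the shell and the picture viewer there is one more tool, called after "Request:" by a JSON object that holds its "name" and its "arguments", one argument or row to a line. carry_out: Moves the arm, as the interface text tells. Its arguments: {"type":"object","properties":{"deltas":{"type":"array","items":{"type":"object","properties":{"hand":{"type":"number"},"dp":{"type":"array","items":{"type":"number","minimum":-1,"maximum":1}},"spin":{"type":"number","minimum":-1,"maximum":1}}}},"force":{"type":"number"}},"required":["deltas"]}

```bash
mkdir -p pics; ls
python3 - <<'E'
from bench import *
import cv2,json,numpy as np
for n in ["side","top","wrist"]:
    c=get_calibration(n); print(n,{k:np.round(v,4).tolist() for k,v in c.items()})
s=read_state(); print(s)
for n in ["side","top"]:
    cv2.imwrite(f"pics/{n}0.png",camera(n)[:,:,::-1])
E
```

```text
pics
side {'fx': 567.5658, 'fy': 567.5658, 'cx': 321.2052, 'cy': 240.6581, 'R': [[0.9177, -0.3972, -0.0065], [-0.2851, -0.6472, -0.707], [0.2766, 0.6507, -0.7072]], 't': [-0.4765, 0.2722, 1.0865]}
top {'fx': 505.9748, 'fy': 505.9748, 'cx': 325.2464, 'cy': 241.3084, 'R': [[-0.0088, -0.9999, -0.0054], [-0.9807, 0.0097, -0.1951], [0.1951, 0.0036, -0.9808]], 't': [0.0814, 0.5763, 1.1646]}
wrist {'fx': 400.8965, 'fy': 400.8965, 'cx': 327.6461, 'cy': 235.0735, 'mount': [[0.0005, -0.9586, -0.2849, 0.0791], [1.0, 0.0006, -0.0003, 0.0002], [0.0004, -0.2849, 0.9586, -0.1617], [0.0, 0.0, 0.0, 1.0]]}
{'time': 0.0, 'joint_positions': array([ 1.25836343,  0.33287422, -0.0647014 ,  1.4609287 ,  0.02163179,
        1.34989379, -0.08856965]), 'joint_vel': array([-2.49291870e-04, -1.33309823e-03,  1.23092382e-04,  2.59598863e-05,
        5.10571103e-04,  1.74917487e-03,  4.03685111e-04]), 'joint_torque': array([ 1.48014315e-03, -6.23254037e+01,  2.57386419e-02, -3.89902067e+01,
       -6.13096613e-02,  3.96197615e-02,  1.87207393e-04]), 'ee_pos': array([ 0.17849666, -0.59857292,  0.22175851]), 'eef_rot': array([ 9.89520663e-01,  1.44389620e-01, -1.48513124e-04, -6.87935162e-04]), 'ft_force': array([-0.18806362, -0.10902466,  0.29825816]), 'torque': array([ 0.00673986,  0.02815277, -0.03105777]), 'grip_force': 0.0, 'width': 0.08698173440594249}
```

View pics/side0.png

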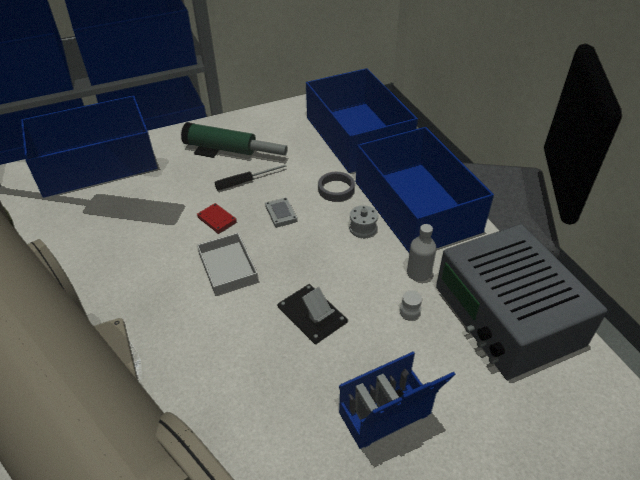

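View pics/top0.png

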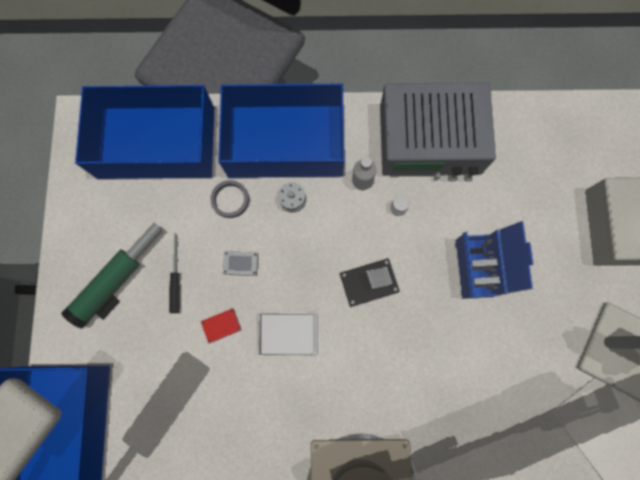

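Side view: module at (281,211), stand at (312,312), carrier at (395,405). Top view: module at (241,263), stand at (370,283), and carrier at (485,265) with its lid leaning to the right (-y). The tool always points down, so I'll zoom in to measure.

```bash
cat > h.py <<'E'
from bench import *
import cv2,numpy as np
from scipy.spatial.transform import Rotation as Ro
from scipy.optimize import least_squares
def cam(n,s=None):
    c=get_calibration(n);K=np.array([[c['fx'],0,c['cx']],[0,c['fy'],c['cy']],[0,0,1]])
    if n!='wrist': return K,np.array(c['R']),np.array(c['t'])
    M=np.array(c['mount']);Rw=Ro.from_quat(s['eef_rot']).as_matrix()
    Rc=Rw@M[:3,:3];pc=Rw@M[:3,3]+s['ee_pos'];return K,Rc.T,-Rc.T@pc
def proj(C,X):
    K,R,t=C;q=(np.atleast_2d(X)@R.T+t)@K.T;return q[:,:2]/q[:,2:]
def onz(C,uv,z):
    K,R,t=C;d=R.T@np.linalg.solve(K,[*uv,1]);o=-R.T@t;return o+d*(z-o[2])/d[2]
def tri(Cs,uvs):
    f=lambda X:np.concatenate([proj(C,X)[0]-u for C,u in zip(Cs,uvs)])
    r=least_squares(f,[.5,0,.05]);return r.x,np.abs(r.fun).max()
def crop(im,x,y,w,h,k):
    o=cv2.resize(im[y:y+h,x:x+w],None,fx=k,fy=k,interpolation=cv2.INTER_CUBIC)
    for i in range(-x%10,w,10): cv2.putText(o,str(x+i),(i*k,8),0,.3,(0,255,255),1);cv2.line(o,(i*k,9),(i*k,13),(0,255,255),1)
    for i in range(-y%10,h,10): cv2.putText(o,str(y+i),(0,i*k+3),0,.3,(0,255,255),1)
    return o
E
python3 - <<'E'
from h import *
a=cv2.imread('pics/side0.png');b=cv2.imread('pics/top0.png')
r1=np.hstack([crop(a,260,190,40,60,5),crop(a,272,280,80,60,4)[:, :],]);
r1=np.hstack([crop(a,255,185,50,50,5),crop(a,275,280,75,68,4)[:250,:300]])
r2=np.hstack([crop(b,215,243,50,50,5),crop(b,335,255,75,63,4)[:250,:300]])
r3=np.vstack([crop(a,330,345,62*2,75*1+50,2),crop(b,450,215,90,90,2)]) if 0 else None
L=np.vstack([r1,r2])
cv2.imwrite('pics/c1.png',L)
A=crop(a,332,345,130,100,4);A=A[:400]
B=crop(b,450,215,90,90,5)
B=cv2.copyMakeBorder(B,0,0,0,0,0)
H=np.hstack([cv2.resize(A,(400,308)),np.zeros((308,0,3),np.uint8)])
A=crop(a,335,350,100,100,4);B=crop(b,452,215,90,100,4)
cv2.imwrite('pics/c2.png',np.hstack([A,B]))
E
```

```text
Traceback (most recent call last):
ValueError: all the input array dimensions except for the concatenation axis must match exactly, but along dimension 0, the array at index 0 has size 300 and the array at index 1 has size 240
```

Run:
```python
from h import *
a=cv2.imread('pics/side0.png');b=cv2.imread('pics/top0.png')
r1=np.hstack([crop(a,255,185,50,50,5),crop(a,275,282,75,65,4)[:250]])
r2=np.hstack([crop(b,215,243,50,50,5),crop(b,335,255,75,65,4)[:250]])
cv2.imwrite('pics/c1.png',np.vstack([r1,r2]))
A=crop(a,335,350,100,100,4);B=crop(b,452,215,90,100,4)
cv2.imwrite('pics/c2.png',np.hstack([A,B]))
```

```text
(no output)
```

View pics/c1.png

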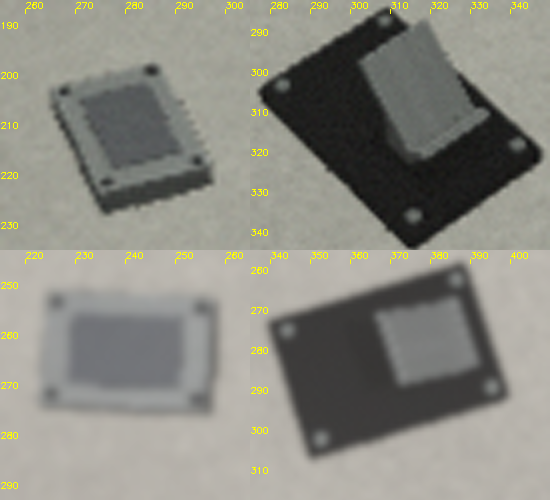

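View pics/c2.png

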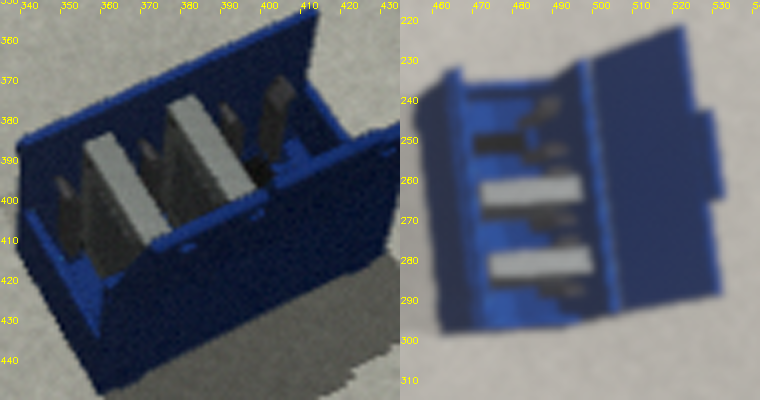

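c1: module's top corners are clear in both views. The stand's ramp is at top-view (378,278), with its lip on the right, so it rises towards +y. c2: the liner (black) is in the far slot at top-view (481,251), the stored tops are at (485,263) and (487,281), and the hinge is on the right.

Run:
```python
from h import *
S,T=cam('side'),cam('top')
def box(o,dx,dy,p):
    x,y,z,a=p;c,s=np.cos(a),np.sin(a);return np.array([[x+c*u-s*v,y+s*u+c*v,z] for u,v in o])
def fit(o,su,tu,p0):
    o=np.array(o)
    f=lambda p:np.concatenate([(proj(C,box(o,0,0,p))-u).ravel() for C,u in((S,su),(T,tu))])
    r=least_squares(f,p0);return r.x,np.abs(r.fun).max()
m=[(265,202.6),(286.4,198),(297.4,218.4),(275.4,223)]
t=[(224.4,251.4),(258.4,252),(257.6,275.6),(223.6,274.6)]
# top TL= +x,+y ; side: left-top is? match by triangulation residual
for k in range(4):
    su=np.roll(m,k,axis=0)
    o=[(.029,.042),(.029,-.042),(-.029,-.042),(-.029,.042)]  # world-ish offsets
    p,e=fit(o,su,t,[.5,.25,.014,0]);print('mod',k,p.round(4),e.round(1))
sc=[(309,283),(348,320.75),(315.5,344),(277,305)]
tc=[(340,273),(388.75,258.5),(399.25,292),(350,307)]
for k in range(4):
    o=[(.065,.045),(-.065,.045),(-.065,-.045),(.065,-.045)] # TL,TR,BR,BL in local: TL=+x ; y = z x x
    for fl in (1,-1):
        oo=[(a,b*fl) for a,b in o]
        p,e=fit(oo,np.roll(sc,k,axis=0),tc,[.5,0,.01,1.8]);
        if e<6:print('stand',k,fl,p.round(4),e.round(1))
for n,u,v in [('mid',(388.1,386.75),(484.75,263.1)),('near',(367.5,397.75),(487.25,281))]: print(n,tri([S,T],[u,v]))
for n,v in [('mid',((472,260.75),(497,258.75),(497.5,265.75),(472.5,267.25)))]:
    for q in v: print(onz(T,q,.089).round(4))
for q in [(498,230),(506.5,292)]: print('hinge',onz(T,q,.0985).round(4))
print('liner',onz(T,(481,251),.009).round(4))
s=read_state();print(Ro.from_quat(s['eef_rot']).as_matrix().round(3))
```

```text
mod 0 [0.534  0.2875 0.0113 0.4722] 14.9
mod 1 [ 0.5349  0.2904  0.0077 -0.1924] 30.6
mod 2 [ 0.5336  0.2871  0.0125 -0.5715] 18.2
mod 3 [ 0.5329  0.2854  0.0152 -0.0332] 1.2
stand 0 -1 [ 0.4834 -0.0326  0.0057  1.8545] 1.1
mid (array([ 0.51655069, -0.2942872 ,  0.09146578]), np.float64(0.6741718673152945))
near (array([ 0.47529652, -0.29781045,  0.08942341]), np.float64(0.7885463314391359))
[ 0.5212 -0.2654  0.089 ]
[ 0.5253 -0.3238  0.089 ]
[ 0.5088 -0.3237  0.089 ]
[ 0.5059 -0.2655  0.089 ]
hinge [ 0.5917 -0.328   0.0985]
hinge [ 0.4468 -0.3365  0.0985]
liner [ 0.5581 -0.3125  0.009 ]
[[ 0.958  0.286 -0.   ]
 [ 0.286 -0.958  0.001]
 [-0.    -0.001 -1.   ]]
```

Request:
{"name": "carry_out", "arguments": {
  "deltas": [
    {"hand":87,"dp":[0.1,0,-0.4],"spin":-0.04},
    {"hand":87,"dp":[0.3,-0.1,-0.4],"spin":-0.09},
    {"hand":87,"dp":[0.5,-0.2,-0.4],"spin":-0.13},
    {"hand":87,"dp":[0.7,-0.3,-0.4],"spin":-0.18},
    {"hand":87,"dp":[0.9,-0.4,-0.4],"spin":-0.22},
    {"hand":87,"dp":[1,-0.41,-0.4],"spin":-0.26},
    {"hand":87,"dp":[1,-0.41,-0.4],"spin":-0.3},
    {"hand":87,"dp":[1,-0.41,-0.4],"spin":-0.35},
    {"hand":87,"dp":[1,-0.41,-0.4],"spin":-0.39},
    {"hand":87,"dp":[1,-0.41,-0.4],"spin":-0.43},
    {"hand":87,"dp":[1,-0.41,-0.4],"spin":-0.43}
  ]
}}

```text
time: 1.2
ee_pos: [0.3888, -0.4292, 0.3222]
eef_rot: [0.681, 0.732, 0.0, -0.0]
ft_force: [0.2, -0.2, 0.1]
width: 0.0872
grip_force: 0.0
```

Request:
{"name": "carry_out", "arguments": {
  "deltas": [
    {"hand":87,"dp":[0.2,0.2,0],"spin":0},
    {"hand":87,"dp":[0.3,0.4,0],"spin":0},
    {"hand":87,"dp":[0.48,0.6,0.1],"spin":0},
    {"hand":87,"dp":[0.48,0.6,0.1],"spin":0},
    {"hand":87,"dp":[0.48,0.6,0.1],"spin":0},
    {"hand":87,"dp":[0.48,0.6,0.1],"spin":0}
  ]
}}

```text
time: 1.8
ee_pos: [0.5306, -0.2981, 0.2969]
eef_rot: [0.682, 0.731, -0.0, -0.001]
ft_force: [-0.1, -1.3, -0.4]
width: 0.0871
grip_force: 0.0
```

```bash
cat >> h.py <<'E'
def wshot(name):
    s=read_state();im=camera('wrist');cv2.imwrite(f'pics/{name}.png',im[:,:,::-1]);np.savez(f'pics/{name}.npz',p=s['ee_pos'],q=s['eef_rot']);return s
def wcam(name):
    d=np.load(f'pics/{name}.npz');return cam('wrist',dict(ee_pos=d['p'],eef_rot=d['q']))
E
python3 - <<'E'
from h import *
s=wshot('w1');print(s['ee_pos'],s['time'])
E
```

```text
[ 0.53060605 -0.29806924  0.29690476] 1.8
```

View pics/w1.png

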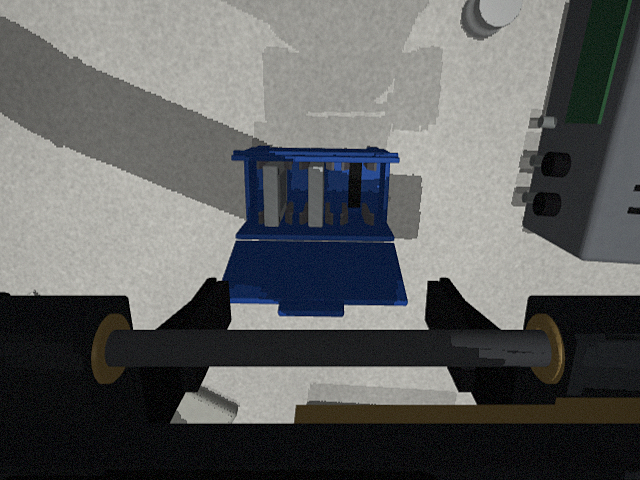

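Run:
```python
from h import *
C=wcam('w1');S,T=cam('side'),cam('top')
print('mid tri',tri([C,S,T],[(316,196.5),(388.1,386.75),(484.75,263.1)]),'\nnear',tri([C,S,T],[(271.5,196),(367.5,397.75),(487.25,281)]))
for n,q,z in [('mid',(316,196.5),.089),('near',(271.5,196),.089),('rim-x a',(232,156),.098),('rim-x b',(398,157),.098),('hin a',(235,238),.098),('hin b',(394,239),.098),('liner',(355,185),.009)]: print(n,onz(C,q,z).round(4))
print('lid edge top view/wrist', tri([C,T],[(311,303),(528,252)]))
```

```text
mid tri (array([ 0.51924812, -0.29299435,  0.08751592]), np.float64(1.5522838210056307)) 
near (array([ 0.47741564, -0.29612898,  0.08489131]), np.float64(1.45768227666332))
mid [ 0.52   -0.2925  0.089 ]
near [ 0.4785 -0.2949  0.089 ]
rim-x a [ 0.4436 -0.2595  0.098 ]
rim-x b [ 0.5906 -0.2502  0.098 ]
hin a [ 0.4466 -0.3355  0.098 ]
hin b [ 0.5959 -0.3261  0.098 ]
liner [ 0.5618 -0.292   0.009 ]
lid edge top view/wrist (array([ 0.52288726, -0.35735238,  0.18052786]), np.float64(1.3620824135041403))
```

Request:
{"name": "carry_out", "arguments": {
  "deltas": [
    {"hand":87,"dp":[0.2,-0.03,0],"spin":-0.03},
    {"hand":87,"dp":[0.4,-0.06,0],"spin":-0.068},
    {"hand":87,"dp":[0.6,-0.1,0],"spin":-0.068},
    {"hand":87,"dp":[0.8,-0.14,0],"spin":-0.068},
    {"hand":87,"dp":[0.88,-0.14,0.1],"spin":-0.068},
    {"hand":87,"dp":[0.88,-0.14,0.1],"spin":-0.068},
    {"hand":87,"dp":[0.88,-0.14,0.1],"spin":-0.068}
  ]
}}

```text
time: 2.55
ee_pos: [0.4795, -0.0837, 0.2729]
eef_rot: [0.601, 0.799, -0.0, 0.0]
ft_force: [0.4, -1.0, 0.4]
width: 0.0875
grip_force: 0.0
```

Run:
```python
from h import *
s=wshot('w2');print(s['ee_pos'],s['eef_rot'],s['time'])
```

```text
[ 0.47948045 -0.08366718  0.27291531] [ 6.01392935e-01  7.98953174e-01 -4.23013976e-04  4.28997538e-04] 2.55
```

Request:
{"name": "carry_out", "arguments": {
  "deltas": [
    {"hand":87,"dp":[0.2,0.1,0],"spin":0.04},
    {"hand":87,"dp":[0.4,0.2,0],"spin":0.08},
    {"hand":87,"dp":[0.6,0.3,0.1],"spin":0.1},
    {"hand":87,"dp":[0.8,0.4,0.2],"spin":0.1},
    {"hand":87,"dp":[1,0.54,0.2],"spin":0.1},
    {"hand":87,"dp":[1,0.54,0.2],"spin":0.1},
    {"hand":87,"dp":[1,0.54,0.2],"spin":0.1},
    {"hand":87,"dp":[1,0.54,0.2],"spin":0.1}
  ]
}}

```text
time: 3.4
ee_pos: [0.5404, 0.1954, 0.2221]
eef_rot: [0.718, 0.696, -0.0, -0.001]
ft_force: [0.5, -1.1, -0.7]
width: 0.0875
grip_force: 0.0
```

Run:
```python
from h import *
s=wshot('w3');print(s['ee_pos'],s['eef_rot'],s['time'])
a=cv2.imread('pics/w2.png');b=cv2.imread('pics/w3.png')
ca=proj(wcam('w2'),[.484,-.033,.03])[0].astype(int);cb=proj(wcam('w3'),[.533,.2855,.014])[0].astype(int);print(ca,cb)
k=2
f=lambda im,c:crop(im,max(0,c[0]-95),max(0,c[1]-110),190,220,k)
A,B=f(a,ca),f(b,cb);h=min(len(A),len(B));print([max(0,c[0]-95) for c in(ca,cb)],[max(0,c[1]-110) for c in(ca,cb)])
cv2.imwrite('pics/c3.png',np.hstack([A[:h],B[:h]]))
```

```text
[0.54042828 0.19535928 0.2221303 ] [ 7.18147104e-01  6.95891030e-01 -1.95187855e-04 -6.11823215e-04] 3.4
[345 148] [315 102]
[np.int64(250), np.int64(220)] [np.int64(38), 0]
```

View pics/c3.png

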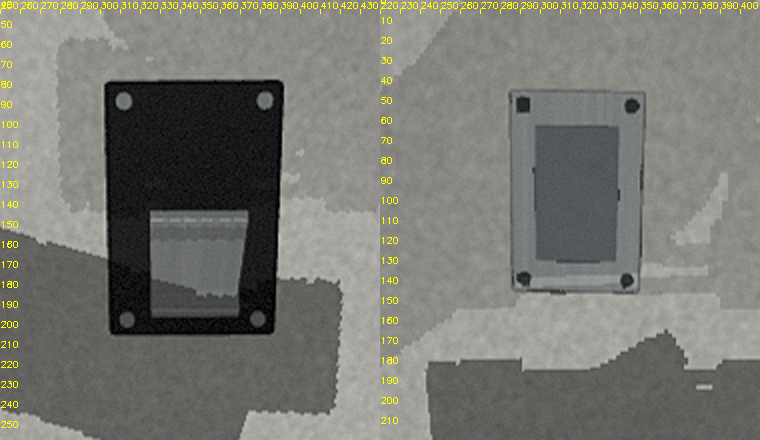

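Run:
```python
from h import *
C=wcam('w2')
P=[onz(C,q,.01) for q in [(303,78.5),(391.5,78),(386.5,204.5),(305.5,205)]];P=np.array(P);print(P.round(4));c=P.mean(0);print('stand c',c.round(4))
d=(P[0]+P[1]-P[2]-P[3]);print('yaw',np.degrees(np.arctan2(d[1],d[0])), np.linalg.norm(d)/2, np.linalg.norm(P[0]-P[1]))
a=[onz(C,q,.0718) for q in [(325,144),(374,143.5)]];print('ramp top',a,np.mean(a,0))
a=[onz(C,q,.0442) for q in [(325,196.5),(369.5,195.5)]];print('lip',np.mean(a,0))
C=wcam('w3')
P=np.array([onz(C,q,.014) for q in [(285,45.5),(352.5,45.5),(349,146),(286.5,145.5)]]);print(P.round(4),P.mean(0))
d=(P[0]+P[1]-P[2]-P[3]);print('yaw',np.degrees(np.arctan2(d[1],d[0])),np.linalg.norm(d)/2, np.linalg.norm(P[0]-P[1]))
S=cam('side');T=cam('top')
print(tri([C,S,T],[(318,96),np.mean([(265,202.6),(286.4,198),(297.4,218.4),(275.4,223)],0),np.mean([(224.4,251.4),(258.4,252),(257.6,275.6),(223.6,274.6)],0)]))
```

```text
[[ 0.4254  0.019   0.01  ]
 [ 0.5094  0.0437  0.01  ]
 [ 0.5452 -0.0789  0.01  ]
 [ 0.4612 -0.1036  0.01  ]]
stand c [ 0.4853 -0.0299  0.01  ]
yaw 106.28331816221801 0.1277663964974507 0.08757655037655869
ramp top [array([ 0.46295247, -0.03177125,  0.0718    ]), array([ 0.5044573 , -0.01935397,  0.0718    ])] [ 0.48370489 -0.02556261  0.0718    ]
lip [ 0.49823301 -0.07575625  0.0442    ]
[[0.5093 0.332  0.014 ]
 [0.5662 0.3302 0.014 ]
 [0.562  0.2473 0.014 ]
 [0.5056 0.2495 0.014 ]] [0.5357716 0.2897304 0.014    ]
yaw 87.24001438466254 0.08279489561595284 0.05696862604655901
(array([0.53527524, 0.29074077, 0.0078073 ]), np.float64(1.5487358011099843))
```

w2: stand base corners at (303,78), (391,78), (386,204), (305,205), with the lip towards the bottom. w3: module top corners at (285,45), (352,45), (349,146), (286,145). Next I grasp the module 12 mm off-centre, towards the end that will be lower.

Request:
{"name": "carry_out", "arguments": {
  "deltas": [
    {"hand":87,"dp":[0.1,-0.01,0.15],"spin":0.005},
    {"hand":87,"dp":[0.25,-0.032,0.3],"spin":0.005},
    {"hand":87,"dp":[0.326,-0.032,0.45],"spin":0.005},
    {"hand":87,"dp":[0.326,-0.032,0.6],"spin":0.005},
    {"hand":87,"dp":[0.326,-0.032,0.72],"spin":0.005},
    {"hand":87,"dp":[0.326,-0.032,0.8],"spin":0.005},
    {"hand":87,"dp":[0.326,-0.032,0.84],"spin":0.005},
    {"hand":87,"dp":[0.326,-0.032,0.866],"spin":0.005},
    {"hand":87,"dp":[0.326,-0.032,0.866],"spin":0.005}
  ]
}}

```text
time: 4.35
ee_pos: [0.5348, 0.2763, 0.0063]
eef_rot: [0.724, 0.69, 0.0, 0.0]
ft_force: [-0.3, 0.7, 0.7]
width: 0.0872
grip_force: 0.0
```

Request:
{"name": "carry_out", "arguments": {
  "deltas": [
    {"hand":50,"dp":[0,0,0],"spin":0},
    {"hand":50,"dp":[0,0,0],"spin":0},
    {"hand":50,"dp":[0,0,0],"spin":0},
    {"hand":50,"dp":[0,0,0],"spin":0},
    {"hand":50,"dp":[0,0,0],"spin":0},
    {"hand":50,"dp":[0,0,0],"spin":0},
    {"hand":50,"dp":[0,0,0],"spin":0},
    {"hand":50,"dp":[0,0,0],"spin":0}
  ],
  "force": 15
}}

```text
time: 5.15
ee_pos: [0.5342, 0.2775, 0.0063]
eef_rot: [0.723, 0.691, 0.0, 0.0]
ft_force: [-0.9, -1.2, 4.3]
width: 0.0578
grip_force: 15.0
```

Request:
{"name": "carry_out", "arguments": {
  "deltas": [
    {"hand":50,"dp":[0,0,-0.05],"spin":0},
    {"hand":50,"dp":[0,0,-0.2],"spin":0},
    {"hand":50,"dp":[-0.05,0,-0.4],"spin":0},
    {"hand":50,"dp":[-0.2,-0.03,-0.55],"spin":0},
    {"hand":50,"dp":[-0.36,-0.05,-0.6],"spin":-0.02},
    {"hand":50,"dp":[-0.52,-0.08,-0.6],"spin":-0.04},
    {"hand":50,"dp":[-0.68,-0.1,-0.6],"spin":-0.06},
    {"hand":50,"dp":[-0.84,-0.1,-0.6],"spin":-0.08},
    {"hand":50,"dp":[-0.95,-0.1,-0.6],"spin":-0.1},
    {"hand":50,"dp":[-1,-0.1,-0.6],"spin":-0.105},
    {"hand":50,"dp":[-1,-0.1,-0.6],"spin":-0.105},
    {"hand":50,"dp":[-1,-0.1,-0.6],"spin":-0.105}
  ]
}}

```text
time: 6.35
ee_pos: [0.4975, 0.0296, 0.1564]
eef_rot: [0.6, 0.8, 0.0, 0.0]
ft_force: [-0.5, 0.0, -1.0]
width: 0.0581
grip_force: 15.0
```

Request:
{"name": "carry_out", "arguments": {
  "deltas": [
    {"hand":50,"dp":[-0.1,-0.04,0.05],"spin":0},
    {"hand":50,"dp":[-0.2,-0.08,0.12],"spin":0},
    {"hand":50,"dp":[-0.275,-0.116,0.2],"spin":0},
    {"hand":50,"dp":[-0.275,-0.116,0.25],"spin":0},
    {"hand":50,"dp":[-0.275,-0.116,0.25],"spin":0},
    {"hand":50,"dp":[-0.275,-0.116,0.25],"spin":0}
  ]
}}

```text
time: 6.95
ee_pos: [0.4894, -0.0433, 0.0941]
eef_rot: [0.599, 0.801, 0.0, -0.0]
ft_force: [0.6, -0.5, -0.1]
width: 0.0575
grip_force: 15.0
```

Run:
```python
from h import *
s=wshot('w4');print(s['ee_pos'],s['ft_force'])
a=camera('side')[:,:,::-1];b=camera('top')[:,:,::-1];cv2.imwrite('pics/side1.png',a)
w=cv2.imread('pics/w4.png')
cv2.imwrite('pics/c4.png',np.hstack([crop(a,265,250,100,110,4),crop(w,220,100,200,220,2)]))
```

```text
[ 0.48935013 -0.04327144  0.09406583] [ 0.56230866 -0.49779818 -0.05497466]
```

View pics/c4.png

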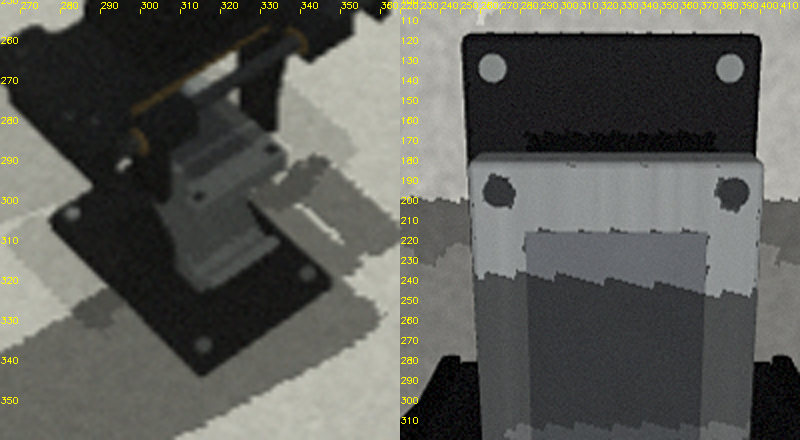

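c4: the module is held flat and is laterally centred over the ramp (module centre column about 328, base centre 326). I'll lower slowly so the ramp top tilts it.

Request:
{"name": "carry_out", "arguments": {
  "deltas": [
    {"hand":50,"dp":[0,0,0.03],"spin":0},
    {"hand":50,"dp":[0,0,0.05],"spin":0},
    {"hand":50,"dp":[0,0,0.06],"spin":0},
    {"hand":50,"dp":[0,0,0.066],"spin":0},
    {"hand":50,"dp":[0,0,0.072],"spin":0},
    {"hand":50,"dp":[0,0,0.078],"spin":0},
    {"hand":50,"dp":[0,0,0.084],"spin":0},
    {"hand":50,"dp":[0,0,0.09],"spin":0}
  ],
  "force": 10
}}

```text
time: 7.9
ee_pos: [0.4891, -0.0459, 0.0711]
eef_rot: [0.6, 0.8, -0.0, 0.0]
ft_force: [-2.0, -4.8, 4.8]
width: 0.0582
grip_force: 10.0
```

Request:
{"name": "carry_out", "arguments": {
  "deltas": [
    {"hand":50,"dp":[0,0,0.006],"spin":0},
    {"hand":50,"dp":[0,0,0.012],"spin":0},
    {"hand":50,"dp":[0,0,0.018],"spin":0},
    {"hand":50,"dp":[0,0,0.024],"spin":0},
    {"hand":50,"dp":[0,0,0.028],"spin":0},
    {"hand":50,"dp":[0,0,0.028],"spin":0}
  ]
}}

```text
time: 8.5
ee_pos: [0.4889, -0.0449, 0.0639]
eef_rot: [0.6, 0.8, 0.0, -0.0]
ft_force: [-1.0, -1.9, 2.5]
width: 0.0577
grip_force: 10.0
```

Run:
```python
from h import *
s=wshot('w5');print(s['ee_pos'],s['ft_force'])
a=camera('side')[:,:,::-1];cv2.imwrite('pics/side2.png',a)
w=cv2.imread('pics/w5.png')
cv2.imwrite('pics/c5.png',np.hstack([crop(a,265,250,100,110,4),crop(w,220,100,200,220,2)]))
```

```text
[ 0.48885139 -0.04493677  0.06385085] [-1.03937324 -1.94042484  2.49577276]
```

View pics/c5.png

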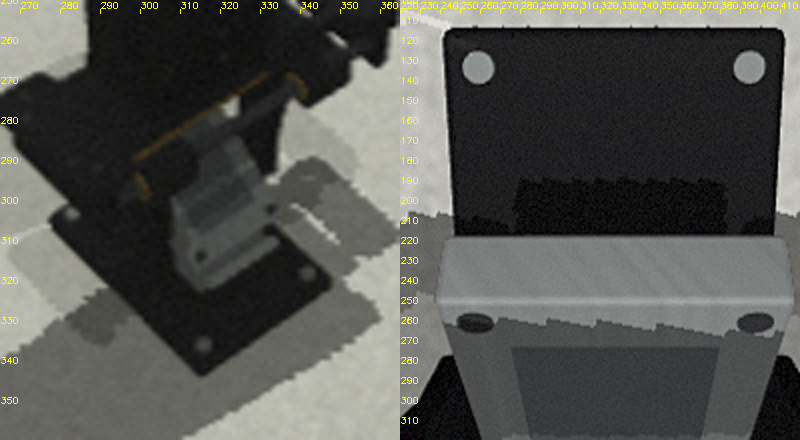

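The module has tilted to about 45° on the ramp. Next I slide it down to the lip, release and rise.

Request:
{"name": "carry_out", "arguments": {
  "deltas": [
    {"hand":50,"dp":[-0.006,0,0.006],"spin":0},
    {"hand":50,"dp":[-0.012,0,0.012],"spin":0},
    {"hand":50,"dp":[-0.018,0,0.018],"spin":0},
    {"hand":50,"dp":[-0.022,0,0.022],"spin":0},
    {"hand":50,"dp":[-0.022,0,0.022],"spin":0}
  ]
}}

```text
time: 9.1
ee_pos: [0.4907, -0.0498, 0.0589]
eef_rot: [0.6, 0.8, 0.0, -0.0]
ft_force: [-1.7, 1.6, 8.5]
width: 0.0578
grip_force: 10.0
```

Request:
{"name": "carry_out", "arguments": {
  "deltas": [
    {"hand":87,"dp":[0,0,0],"spin":0},
    {"hand":87,"dp":[0,0,0],"spin":0},
    {"hand":87,"dp":[0,0,0],"spin":0},
    {"hand":87,"dp":[0,0,0],"spin":0},
    {"hand":87,"dp":[0,0,0],"spin":0},
    {"hand":87,"dp":[0,0,-0.1],"spin":0},
    {"hand":87,"dp":[0,0,-0.25],"spin":0},
    {"hand":87,"dp":[0,0,-0.45],"spin":0},
    {"hand":87,"dp":[0,0,-0.65],"spin":0},
    {"hand":87,"dp":[0,0,-0.7],"spin":0},
    {"hand":87,"dp":[0,0,-0.7],"spin":0}
  ]
}}

```text
time: 10.2
ee_pos: [0.4916, -0.0507, 0.2356]
eef_rot: [0.6, 0.8, 0.001, 0.002]
ft_force: [0.6, -1.0, -1.5]
width: 0.087
grip_force: 0.0
```

Run:
```python
from h import *
s=wshot('w6');print(s['ee_pos'],s['ft_force'])
a=camera('side')[:,:,::-1];cv2.imwrite('pics/side3.png',a)
w=cv2.imread('pics/w6.png')
O=np.array([.485,-.0305,0]);X=np.array([-.281,.96,0])
L=lambda x,y,z:O+x*X+y*np.array([-.96,-.281,0])+np.array([0,0,z])
# expected top-end corners of the propped module
for q in [(.0144,.029,.1042),(.0144,-.029,.1042),(.0243,.029,.0943),(.0243,-.029,.0943),(-.045,.029,.0449),(-.045,-.029,.0449)]:
    print(q,proj(wcam('w6'),L(*q))[0].round(1),proj(cam('side'),L(*q))[0].round(1))
cv2.imwrite('pics/c6.png',np.hstack([crop(a,265,250,100,110,4),crop(w,220,80,200,220,2)]))
```

```text
[ 0.49160481 -0.05067505  0.23561639] [ 0.57537623 -0.96734075 -1.49482064]
(0.0144, 0.029, 0.1042) [285.2 176.4] [295.2 283.9]
(0.0144, -0.029, 0.1042) [364.6 176.2] [317.8 269.8]
(0.0243, 0.029, 0.0943) [286.1 161.2] [292.3 284.2]
(0.0243, -0.029, 0.0943) [363.7 161. ] [314.8 270.3]
(-0.045, 0.029, 0.0449) [293.5 231.7] [314.6 320.7]
(-0.045, -0.029, 0.0449) [356.9 231.6] [336.7 305.9]
```

View pics/c6.png

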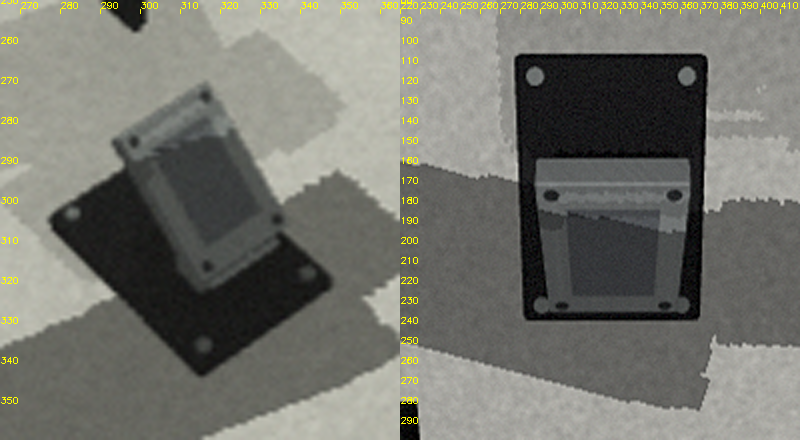

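The module is propped as wanted: its end face is at wrist rows 159–172, where 161–176 was expected, and it sits against the lip. Next I turn 90° and regrasp by the top edge.

Request:
{"name": "carry_out", "arguments": {
  "deltas": [
    {"hand":50,"dp":[0.04,0,0],"spin":0.045},
    {"hand":50,"dp":[0.08,0,0],"spin":0.09},
    {"hand":50,"dp":[0.133,0,0],"spin":0.135},
    {"hand":50,"dp":[0.133,0,0],"spin":0.18},
    {"hand":50,"dp":[0.133,0,0],"spin":0.225},
    {"hand":50,"dp":[0.133,0,0.1],"spin":0.27},
    {"hand":50,"dp":[0.133,0,0.1],"spin":0.315},
    {"hand":50,"dp":[0.133,0,0.2],"spin":0.36},
    {"hand":50,"dp":[0.133,0,0.2],"spin":0.405},
    {"hand":50,"dp":[0.133,0,0.3],"spin":0.45},
    {"hand":50,"dp":[0.133,0,0.3],"spin":0.5},
    {"hand":50,"dp":[0.133,0,0.3],"spin":0.5},
    {"hand":50,"dp":[0.133,0,0.3],"spin":0.5}
  ]
}}

```text
time: 11.6
ee_pos: [0.4806, -0.0185, 0.1577]
eef_rot: [0.99, 0.143, -0.001, -0.0]
ft_force: [-0.1, 0.5, 0.5]
width: 0.0501
grip_force: 0.0
```

Request:
{"name": "carry_out", "arguments": {
  "deltas": [
    {"hand":50,"dp":[0.008,0.002,0.08],"spin":0},
    {"hand":50,"dp":[0.008,0.002,0.16],"spin":0},
    {"hand":50,"dp":[0.008,0.002,0.22],"spin":0},
    {"hand":50,"dp":[0.008,0.002,0.26],"spin":0},
    {"hand":50,"dp":[0.008,0.002,0.287],"spin":0},
    {"hand":50,"dp":[0.008,0.002,0.287],"spin":0}
  ],
  "force": 8
}}

```text
time: 12.2
ee_pos: [0.4829, -0.0185, 0.0863]
eef_rot: [0.99, 0.142, -0.0, -0.0]
ft_force: [-0.1, 0.6, -0.2]
width: 0.0497
grip_force: 0.0
```

Request:
{"name": "carry_out", "arguments": {
  "deltas": [
    {"hand":40,"dp":[0,0,0],"spin":0},
    {"hand":32,"dp":[0,0,0],"spin":0},
    {"hand":5,"dp":[0,0,0],"spin":0},
    {"hand":5,"dp":[0,0,0],"spin":0},
    {"hand":5,"dp":[0,0,0],"spin":0},
    {"hand":5,"dp":[0,0,0],"spin":0}
  ],
  "force": 8
}}

```text
time: 12.8
ee_pos: [0.4834, -0.0183, 0.0871]
eef_rot: [0.99, 0.141, 0.0, 0.0]
ft_force: [-0.9, 3.2, 4.4]
width: 0.0266
grip_force: 8.0
```

Request:
{"name": "carry_out", "arguments": {
  "deltas": [
    {"hand":5,"dp":[0,0.012,-0.016],"spin":0},
    {"hand":5,"dp":[0,0.028,-0.032],"spin":0},
    {"hand":5,"dp":[0,0.044,-0.048],"spin":0},
    {"hand":5,"dp":[0,0.06,-0.064],"spin":0},
    {"hand":5,"dp":[0,0.076,-0.08],"spin":0},
    {"hand":5,"dp":[0,0.092,-0.1],"spin":0},
    {"hand":5,"dp":[0,0.1,-0.12],"spin":0},
    {"hand":5,"dp":[0,0.1,-0.12],"spin":0}
  ],
  "force": 10
}}

```text
time: 13.6
ee_pos: [0.4904, -0.0435, 0.1172]
eef_rot: [0.99, 0.141, 0.0, 0.0]
ft_force: [0.9, -0.8, -0.9]
width: 0.0147
grip_force: 9.6
```

Request:
{"name": "carry_out", "arguments": {
  "deltas": [
    {"hand":5,"dp":[0,0,-0.1],"spin":0},
    {"hand":5,"dp":[0,0,-0.2],"spin":0},
    {"hand":5,"dp":[0,0.05,-0.3],"spin":-0.02},
    {"hand":5,"dp":[0,0.12,-0.4],"spin":-0.05},
    {"hand":5,"dp":[0,0.2,-0.48],"spin":-0.08},
    {"hand":5,"dp":[0,0.3,-0.52],"spin":-0.12},
    {"hand":5,"dp":[0,0.4,-0.52],"spin":-0.16},
    {"hand":5,"dp":[0,0.5,-0.52],"spin":-0.2},
    {"hand":5,"dp":[0,0.6,-0.52],"spin":-0.24},
    {"hand":5,"dp":[0,0.7,-0.52],"spin":-0.28},
    {"hand":5,"dp":[0,0.8,-0.52],"spin":-0.32},
    {"hand":5,"dp":[0,0.88,-0.52],"spin":-0.36},
    {"hand":5,"dp":[0,0.92,-0.52],"spin":-0.4},
    {"hand":5,"dp":[0,0.95,-0.52],"spin":-0.42},
    {"hand":5,"dp":[0,0.98,-0.52],"spin":-0.43},
    {"hand":5,"dp":[0,1,-0.52],"spin":-0.43},
    {"hand":5,"dp":[0,1,-0.52],"spin":-0.43},
    {"hand":5,"dp":[0,1,-0.52],"spin":-0.43}
  ],
  "force": 25
}}

```text
time: 15.4
ee_pos: [0.56, -0.2823, 0.2466]
eef_rot: [0.684, 0.729, -0.0, -0.0]
ft_force: [-0.7, -0.2, -1.2]
width: 0.014
grip_force: 23.6
```

Request:
{"name": "carry_out", "arguments": {
  "deltas": [
    {"hand":5,"dp":[-0.032,0.002,0.06],"spin":0},
    {"hand":5,"dp":[-0.032,0.002,0.14],"spin":0},
    {"hand":5,"dp":[-0.032,0.002,0.21],"spin":0},
    {"hand":5,"dp":[-0.032,0.002,0.26],"spin":0},
    {"hand":5,"dp":[-0.032,0.002,0.285],"spin":0},
    {"hand":5,"dp":[-0.032,0.002,0.285],"spin":0},
    {"hand":5,"dp":[-0.032,0.002,0.285],"spin":0}
  ]
}}

```text
time: 16.1
ee_pos: [0.5615, -0.2906, 0.1762]
eef_rot: [0.684, 0.729, 0.0, 0.0]
ft_force: [-0.3, 0.5, -1.2]
width: 0.0145
grip_force: 23.6
```

Run:
```python
from h import *
s=wshot('w7');print(s['ee_pos'],s['ft_force'])
a=camera('side')[:,:,::-1];cv2.imwrite('pics/side4.png',a)
w=cv2.imread('pics/w7.png')
A=crop(a,330,310,110,140,3);B=crop(w,180,60,230,300,2)
B=B[:600,:460];A=cv2.copyMakeBorder(A,0,600-len(A),0,0,0)
cv2.imwrite('pics/c7.png',np.hstack([A,B]));print(A.shape,B.shape)
```

```text
[ 0.56147219 -0.29061616  0.17616826] [-0.2915055   0.50941468 -1.16495284]
(600, 330, 3) (600, 460, 3)
```

View pics/c7.png

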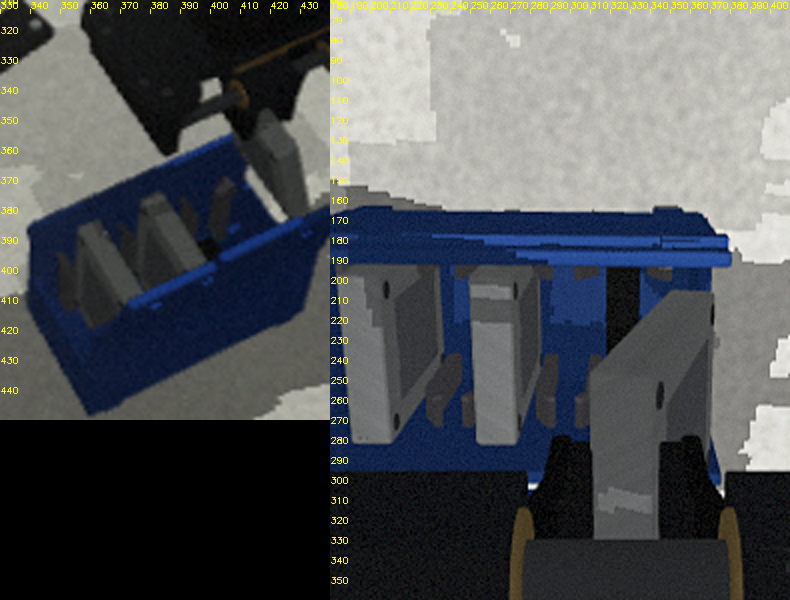

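c7: the held foot is off to the right, at wrist u 349–372 (v≈206). The top near corner is at u 311–343, and the liner at u 318–335 is where it should be. So the module still leans with its foot towards +x; I'll fit that lean.

Run:
```python
from h import *
c=get_calibration('wrist');M=np.array(c['mount']);K=cam('wrist',read_state())[0]
R=M[:3,:3].T;C=(K,R,-R@M[:3,3])
obs=np.array([(311,247.5),(343.5,252.5),(349,206),(372,206)])
def pts(p):
    zt,th,y0,x0=p;e=np.array([0,np.sin(th),np.cos(th)]);n=np.array([0,np.cos(th),-np.sin(th)])
    t=np.array([x0+.029,y0,zt]);return np.array([t-.007*n,t+.007*n,t+.084*e-.007*n,t+.084*e+.007*n])
r=least_squares(lambda p:np.r_[(proj(C,pts(p))-obs).ravel(),p[3]/.003],[-.02,.2,0,0])
print('top z in tool, tilt deg, y0, x0',r.x[0].round(4),np.degrees(r.x[1]).round(1),r.x[2:].round(4));print(r.fun.round(1))
print('foot centre (tool)',pts(r.x)[2:].mean(0).round(4))
```

```text
top z in tool, tilt deg, y0, x0 -0.0085 13.7 [ 0.0004 -0.0023]
[-0.7  1.   0.6 -1.3 -0.  -0.5  0.1  0.7 -0.8]
foot centre (tool) [0.0267 0.0204 0.0731]
```

Request:
{"name": "carry_out", "arguments": {
  "deltas": [
    {"hand":5,"dp":[0,-0.04,0],"spin":0},
    {"hand":5,"dp":[0.006,-0.083,0],"spin":0},
    {"hand":5,"dp":[0.006,-0.083,0.03],"spin":0},
    {"hand":5,"dp":[0.006,-0.083,0.06],"spin":0},
    {"hand":5,"dp":[0.006,-0.083,0.1],"spin":0},
    {"hand":5,"dp":[0.006,-0.083,0.13],"spin":0},
    {"hand":5,"dp":[0.006,-0.083,0.16],"spin":0},
    {"hand":5,"dp":[0.006,-0.083,0.16],"spin":0}
  ],
  "force": 20
}}

```text
time: 17.0
ee_pos: [0.5398, -0.29, 0.134]
eef_rot: [0.684, 0.729, -0.0, -0.001]
ft_force: [0.2, -0.1, -1.4]
width: 0.0144
grip_force: 19.0
```

Request:
{"name": "carry_out", "arguments": {
  "deltas": [
    {"hand":5,"dp":[0,0,0.012],"spin":0},
    {"hand":5,"dp":[0,0,0.024],"spin":0},
    {"hand":5,"dp":[0,0,0.036],"spin":0},
    {"hand":5,"dp":[0,0,0.048],"spin":0},
    {"hand":5,"dp":[0,0,0.056],"spin":0},
    {"hand":5,"dp":[0,0,0.056],"spin":0}
  ],
  "force": 14
}}

```text
time: 17.6
ee_pos: [0.5404, -0.2903, 0.1214]
eef_rot: [0.684, 0.729, 0.0, 0.0]
ft_force: [0.3, -0.1, -2.3]
width: 0.0143
grip_force: 13.6
```

Request:
{"name": "carry_out", "arguments": {
  "deltas": [
    {"hand":5,"dp":[0,0.008,0.008],"spin":0},
    {"hand":5,"dp":[0,0.016,0.012],"spin":0},
    {"hand":5,"dp":[0,0.024,0.016],"spin":0},
    {"hand":5,"dp":[0,0.032,0.02],"spin":0},
    {"hand":5,"dp":[0,0.04,0.024],"spin":0},
    {"hand":5,"dp":[0,0.04,0.024],"spin":0}
  ]
}}

```text
time: 18.2
ee_pos: [0.5504, -0.2896, 0.1153]
eef_rot: [0.684, 0.729, -0.0, -0.0]
ft_force: [-0.2, -0.3, -1.5]
width: 0.0143
grip_force: 13.4
```

```bash
cat > fit.py <<'E'
from h import *
from scipy.optimize import differential_evolution
def C0():
    c=get_calibration('wrist');M=np.array(c['mount']);K=cam('wrist',read_state())[0];R=M[:3,:3].T;return (K,R,-R@M[:3,3])
def pts(p):
    zt,th,y0=p;x0=-.002;e=np.array([0,np.sin(th),np.cos(th)]);n=np.array([0,np.cos(th),-np.sin(th)])
    t=np.array([x0+.029,y0,zt]);return np.array([t-.007*n,t+.007*n,t+.084*e-.007*n,t+.084*e+.007*n])
def fit(name,foot=True):
    g=cv2.GaussianBlur(cv2.cvtColor(cv2.imread(f'pics/{name}.png'),6),(0,0),1).astype(np.float32)
    C=C0();gx,gy=cv2.Sobel(g,5,1,0),cv2.Sobel(g,5,0,1)
    def sc(p):
        q=proj(C,pts(p));v=0
        for i,j,a,b in [(0,2,0,.7),(1,3,0,.7)]+([(2,3,0,1)] if foot else []):
            d=q[j]-q[i];n=np.array([-d[1],d[0]])/np.linalg.norm(d)
            P=(q[i]+np.linspace(a,b,40)[:,None]*d).astype(np.float32)[None]
            v+=np.abs(cv2.remap(gx,P[...,0],P[...,1],1)*n[0]+cv2.remap(gy,P[...,0],P[...,1],1)*n[1]).clip(0,60).mean()
        return -v
    r=differential_evolution(sc,[(-.035,0),(-.2,.35),(-.003,.003)],seed=1,tol=1e-6)
    return r.x[0].round(4),np.degrees(r.x[1]).round(1),r.x[2].round(4),r.fun.round(1)
E
python3 - <<'E'
from fit import *
print(fit('w7'))
s=wshot('w8');print(s['ee_pos']);print(fit('w8'),fit('w8',False))
E
```

```text
(np.float64(-0.0089), np.float64(14.0), np.float64(-0.0002), np.float64(-122.2))
[ 0.55043631 -0.28961674  0.11533461]
(np.float64(-0.0145), np.float64(7.6), np.float64(-0.0003), np.float64(-129.5)) (np.float64(-0.0347), np.float64(2.8), np.float64(-0.0001), np.float64(-69.7))
```

The fit gives 14.0° before and 7.6° now, so the slot is straightening the module. Continuing.

Request:
{"name": "carry_out", "arguments": {
  "deltas": [
    {"hand":5,"dp":[0,0.008,0.008],"spin":0},
    {"hand":5,"dp":[0,0.016,0.016],"spin":0},
    {"hand":5,"dp":[0,0.024,0.024],"spin":0},
    {"hand":5,"dp":[0,0.032,0.032],"spin":0},
    {"hand":5,"dp":[0,0.04,0.04],"spin":0},
    {"hand":5,"dp":[0,0.043,0.048],"spin":0},
    {"hand":5,"dp":[0,0.043,0.056],"spin":0},
    {"hand":5,"dp":[0,0.043,0.056],"spin":0}
  ]
}}

```text
time: 19.05
ee_pos: [0.5608, -0.289, 0.1011]
eef_rot: [0.684, 0.729, -0.0, -0.0]
ft_force: [-1.0, 0.2, -1.5]
width: 0.0137
grip_force: 13.9
```

Run:
```python
from fit import *
s=wshot('w9');print(s['ee_pos'],s['ft_force']);print(fit('w9'),fit('w9',False))
```

```text
[ 0.56083168 -0.28901219  0.10113035] [-1.02097992  0.24595385 -1.52488288]
(np.float64(-0.0274), np.float64(1.5), np.float64(0.0001), np.float64(-159.4)) (np.float64(-0.0261), np.float64(1.4), np.float64(0.0002), np.float64(-99.6))
```

Request:
{"name": "carry_out", "arguments": {
  "deltas": [
    {"hand":5,"dp":[0,0,0.01],"spin":0},
    {"hand":5,"dp":[0,0,0.02],"spin":0},
    {"hand":5,"dp":[0,0,0.03],"spin":0},
    {"hand":5,"dp":[0,0,0.04],"spin":0},
    {"hand":5,"dp":[0,0,0.05],"spin":0},
    {"hand":5,"dp":[0,0,0.06],"spin":0},
    {"hand":5,"dp":[0,0,0.07],"spin":0},
    {"hand":5,"dp":[0,0,0.07],"spin":0}
  ]
}}

```text
time: 19.9
ee_pos: [0.5625, -0.2896, 0.0861]
eef_rot: [0.684, 0.729, 0.0, 0.002]
ft_force: [-2.6, -0.1, 12.0]
width: 0.0137
grip_force: 14.0
```

Run:
```python
from fit import *
s=wshot('w10');print(s['ee_pos'],s['ft_force'],s['torque']);print(fit('w10'),fit('w10',False))
# upper +y corner of module: search vertical profile along narrow-face centre
g=cv2.cvtColor(cv2.imread('pics/w10.png'),6).astype(int)
print(g[140:330:5,322:334].mean(1).round().astype(int))
for z in(.0,-.008,-.016,-.024,-.03):
    print(z,proj(C0(),pts((z,0,0)))[[0,2]].round(1).tolist())
cv2.imwrite('pics/side5.png',camera('side')[:,:,::-1])
```

```text
[ 0.56248305 -0.28963151  0.08611086] [-2.62654677 -0.12053157 11.99842058] [-0.0260709   0.46506783 -0.06122154]
(np.float64(-0.0326), np.float64(-1.4), np.float64(0.0014), np.float64(-139.5)) (np.float64(-0.034), np.float64(-1.5), np.float64(0.0015), np.float64(-79.8))
[200 199 202 203 205 210 202 204 206  37  38  39  36  36  40  80  69  41
  81  41  83  81  87  89  90  89  89  89  91  89  90  91  92  86 123 100
  90  90]
0.0 [[309.5, 242.8], [315.2, 201.9]]
-0.008 [[308.6, 248.8], [314.8, 204.6]]
-0.016 [[307.7, 255.4], [314.4, 207.5]]
-0.024 [[306.7, 262.7], [314.0, 210.6]]
-0.03 [[305.8, 268.7], [313.6, 213.1]]
```

Contact is at TCP z 0.086, with the module top about 8 mm above the TCP, so the foot is at about 0.009, on the liner. Now I relax, release and rise.

Request:
{"name": "carry_out", "arguments": {
  "deltas": [
    {"hand":5,"dp":[0,0,-0.005],"spin":0},
    {"hand":5,"dp":[0,0,-0.005],"spin":0},
    {"hand":18,"dp":[0,0,-0.005],"spin":0},
    {"hand":24,"dp":[0,0,-0.005],"spin":0},
    {"hand":28,"dp":[0,0,-0.005],"spin":0},
    {"hand":28,"dp":[0,0,-0.005],"spin":0}
  ]
}}

```text
time: 20.6
ee_pos: [0.5609, -0.289, 0.085]
eef_rot: [0.684, 0.729, -0.0, -0.0]
ft_force: [0.6, -0.8, 0.2]
width: 0.0271
grip_force: 0.0
```

Request:
{"name": "carry_out", "arguments": {
  "deltas": [
    {"hand":28,"dp":[0,0,-0.03],"spin":0},
    {"hand":28,"dp":[0,0,-0.1],"spin":0},
    {"hand":28,"dp":[0,0,-0.25],"spin":0},
    {"hand":28,"dp":[0,0,-0.45],"spin":0},
    {"hand":28,"dp":[0,0,-0.65],"spin":0},
    {"hand":28,"dp":[0,0,-0.84],"spin":0},
    {"hand":28,"dp":[0,0,-0.84],"spin":0},
    {"hand":28,"dp":[0,0,-0.84],"spin":0}
  ]
}}

```text
time: 21.4
ee_pos: [0.5616, -0.2889, 0.2979]
eef_rot: [0.684, 0.729, 0.0, 0.002]
ft_force: [0.4, 0.4, -0.7]
width: 0.0277
grip_force: 0.0
```

Run:
```python
from h import *
s=wshot('w11');print(s['ee_pos'],s['ft_force'],s['width'])
im=cv2.imread('pics/w11.png');C=wcam('w11')
hsv=cv2.cvtColor(im,40);g=cv2.cvtColor(im,6)
m=((hsv[...,1]<70)&(g>80)).astype(np.uint8)
O=np.array([.5192,-.2928,0]);a=np.radians(3.6);y=np.array([np.cos(a),np.sin(a),0]);x=np.array([np.sin(a),-np.cos(a),0])
box=proj(C,[O-.031*x-.06*y+[0,0,.09],O+.031*x+.062*y+[0,0,.09]]).astype(int);print(box.tolist())
(x0,y0),(x1,y1)=box.min(0),box.max(0)
n,l,st,ce=cv2.connectedComponentsWithStats(m[y0:y1,x0:x1])
for i in range(1,n):
    if st[i,4]>150:
        r=cv2.minAreaRect(np.argwhere(l==i)[:,::-1].astype(np.float32));c=np.array(r[0])+(x0,y0);print(st[i].tolist(),np.round(r[1],1),round(r[2],1),c.round(1),'@.089',onz(C,c,.089).round(4),'@.093',onz(C,c,.093).round(4))
for yy in(-.042,0,.042):
    q=proj(C,[O+yy*y+[0,0,.09]])[0];print(q.round(1),g[int(q[1]),int(q[0])-22:int(q[0])+23])
```

```text
[ 0.56158548 -0.28885214  0.29788369] [ 0.4149066   0.44172596 -0.70782242] 0.02773835096382936
[[214, 170], [346, 235]]
[14, 3, 18, 60, 864] [59.8 14.4] 86.6 [236.4 202.5] @.089 [ 0.4775 -0.2943  0.089 ] @.093 [ 0.4783 -0.2934  0.093 ]
[59, 3, 17, 61, 858] [60.3 15. ] 88.5 [281.2 203. ] @.089 [ 0.5195 -0.2922  0.089 ] @.093 [ 0.5199 -0.2913  0.093 ]
[106, 4, 15, 61, 866] [60. 14.] 90.0 [327. 204.] @.089 [ 0.5626 -0.2904  0.089 ] @.093 [ 0.5625 -0.2895  0.093 ]
[236.  203.8] [133 144  59  43  54  68  42  32  31  32  37  33  36  28  33  27  56 109
 114 108 115 116 118 121 119 118 114 120 120 120 102  73  65  68  70  54
  59  56  58  52  54  54  54  53  66]
[280.7 203.9] [ 77  46  36  36  29  36  38  41  39  36  41  33  39  38  35  32 105 120
 121 119 117 119 117 121 122 118 117 118 120 113  85  74  55  53  54  57
  54  56  42  37  42  34  32  26  37]
[325.4 203.9] [ 30  39  32  42  33  37  51  39  39  34  39  36  45  37  36  31  47 107
 123 122 122 121 115 114 114 115 113 116 116 122 116  77  34  34  33  39
  34  30  33  32  33  43  35  39  39]
```

All three module tops show the same size and line up at 42 mm pitch (centres at u 236, 281 and 327), so the module is seated. Next is the lid: close the fingers and go behind it.

Request:
{"name": "carry_out", "arguments": {
  "deltas": [
    {"hand":0,"dp":[-0.05,-0.02,0],"spin":0},
    {"hand":0,"dp":[-0.15,-0.06,0],"spin":0},
    {"hand":0,"dp":[-0.28,-0.12,0],"spin":0},
    {"hand":0,"dp":[-0.4,-0.17,0],"spin":0},
    {"hand":0,"dp":[-0.4,-0.17,0.05],"spin":0},
    {"hand":0,"dp":[-0.4,-0.17,0.18],"spin":0},
    {"hand":0,"dp":[-0.4,-0.17,0.32],"spin":0},
    {"hand":0,"dp":[-0.4,-0.17,0.44],"spin":0},
    {"hand":0,"dp":[-0.4,-0.17,0.53],"spin":0},
    {"hand":0,"dp":[-0.4,-0.17,0.53],"spin":0},
    {"hand":0,"dp":[-0.4,-0.17,0.53],"spin":0}
  ]
}}

```text
time: 22.55
ee_pos: [0.5245, -0.3917, 0.1627]
eef_rot: [0.684, 0.729, -0.0, -0.001]
ft_force: [-0.1, 0.2, 1.1]
width: 0.0003
grip_force: 0.0
```

Run:
```python
from h import *
s=read_state();p=s['ee_pos'];H=np.array([.5217,-.3317,.0985]);a=np.radians(93.6);X=np.array([np.cos(a),np.sin(a),0])
d0=(p-H)@X*1e3;z0=(p-H)[2]*1e3;print(p,s['width'],d0,z0)
for r in(72,):
  for f in np.arange(1.9,-.06,-.1):
    d=r*np.cos(f)-6*np.sin(f)-9.5;z=r*np.sin(f)+6*np.cos(f);print(round(f,2),round((d-d0)/250,3),round(-(z-z0)/250,3))
```

```text
[ 0.5245289  -0.39169092  0.16266868] 0.0003440723114591278 -60.05017364345694 64.16867717585653
1.9 0.086 -0.008
1.8 0.113 -0.018
1.7 0.141 -0.026
1.6 0.17 -0.031
1.5 0.199 -0.032
1.4 0.228 -0.031
1.3 0.256 -0.027
1.2 0.284 -0.02
1.1 0.311 -0.011
1.0 0.338 0.001
0.9 0.362 0.016
0.8 0.386 0.033
0.7 0.407 0.053
0.6 0.426 0.074
0.5 0.443 0.098
0.4 0.458 0.122
0.3 0.47 0.149
0.2 0.48 0.176
0.1 0.486 0.204
-0.0 0.49 0.233
```

Request:
{"name": "carry_out", "arguments": {
  "deltas": [
    {"hand":0,"dp":[0.05,-0.006,-0.006],"spin":0},
    {"hand":0,"dp":[0.07,-0.006,-0.008],"spin":0},
    {"hand":0,"dp":[0.086,-0.006,-0.01],"spin":0},
    {"hand":0,"dp":[0.1,-0.006,-0.014],"spin":0},
    {"hand":0,"dp":[0.113,-0.006,-0.018],"spin":0},
    {"hand":0,"dp":[0.127,-0.006,-0.022],"spin":0},
    {"hand":0,"dp":[0.141,-0.006,-0.026],"spin":0},
    {"hand":0,"dp":[0.156,-0.006,-0.029],"spin":0},
    {"hand":0,"dp":[0.17,-0.006,-0.031],"spin":0},
    {"hand":0,"dp":[0.185,-0.006,-0.032],"spin":0},
    {"hand":0,"dp":[0.199,-0.006,-0.032],"spin":0},
    {"hand":0,"dp":[0.214,-0.006,-0.032],"spin":0},
    {"hand":0,"dp":[0.228,-0.006,-0.031],"spin":0},
    {"hand":0,"dp":[0.242,-0.006,-0.029],"spin":0},
    {"hand":0,"dp":[0.256,-0.006,-0.027],"spin":0},
    {"hand":0,"dp":[0.256,-0.006,-0.027],"spin":0}
  ]
}}

```text
time: 24.15
ee_pos: [0.5193, -0.327, 0.1695]
eef_rot: [0.684, 0.729, -0.0, -0.0]
ft_force: [0.1, -0.6, -0.9]
width: 0.0005
grip_force: 0.3
```

Request:
{"name": "carry_out", "arguments": {
  "deltas": [
    {"hand":0,"dp":[0.014,0,0.004],"spin":0},
    {"hand":0,"dp":[0.028,0,0.007],"spin":0},
    {"hand":0,"dp":[0.042,0,0.011],"spin":0},
    {"hand":0,"dp":[0.055,0,0.016],"spin":0},
    {"hand":0,"dp":[0.068,0,0.022],"spin":0},
    {"hand":0,"dp":[0.082,0,0.028],"spin":0}
  ]
}}

```text
time: 24.75
ee_pos: [0.5181, -0.307, 0.1624]
eef_rot: [0.684, 0.729, 0.0, 0.0]
ft_force: [0.4, -3.0, -0.1]
width: 0.0004
grip_force: 1.1
```

Run:
```python
from h import *
s=read_state();im=camera('side')[:,:,::-1];cv2.imwrite('pics/side6.png',im);C=cam('side');print(s['ft_force'],s['ee_pos'])
H=np.array([.5217,-.3317,.0985]);a=np.radians(3.6);y=np.array([np.cos(a),np.sin(a),0]);x=np.array([np.sin(a),-np.cos(a),0]);Z=np.array([0,0,1])
o=cv2.imread('pics/side0.png')
for f in np.arange(1.9,.5,-.1):
    # corner near robot-side (-y) and far side, radius 80
    out=[]
    for yy in(-.07,.07):
        q=proj(C,H+yy*y+.076*(-x*np.cos(f)+Z*np.sin(f))+.003*(x*np.sin(f)+Z*np.cos(f)))[0].astype(int);out+= [q.tolist(),im[q[1],q[0]].tolist(),o[q[1],q[0]].tolist()]
    print(round(f,1),out)
```

```text
[ 0.38480004 -2.98745262 -0.08385888] [ 0.51813214 -0.30702843  0.1624419 ]
1.9 [[376, 412], [67, 32, 21], [69, 32, 19], [452, 374], [180, 190, 191], [112, 49, 25]]
1.8 [[373, 407], [65, 30, 15], [126, 130, 125], [449, 370], [171, 182, 180], [146, 158, 157]]
1.7 [[371, 402], [65, 29, 16], [123, 126, 121], [447, 366], [172, 185, 186], [152, 162, 160]]
1.6 [[368, 398], [69, 33, 19], [123, 128, 123], [444, 362], [176, 187, 187], [154, 165, 164]]
1.5 [[366, 394], [68, 33, 18], [119, 124, 119], [441, 358], [177, 187, 187], [152, 164, 161]]
1.4 [[363, 390], [55, 28, 18], [122, 126, 121], [438, 355], [172, 184, 185], [151, 163, 162]]
1.3 [[361, 387], [52, 25, 17], [120, 125, 121], [436, 352], [166, 178, 177], [145, 156, 157]]
1.2 [[359, 384], [52, 26, 17], [92, 86, 77], [433, 349], [88, 93, 93], [152, 162, 162]]
1.1 [[356, 381], [53, 26, 17], [55, 28, 24], [430, 347], [13, 14, 13], [155, 165, 163]]
1.0 [[354, 379], [53, 25, 11], [113, 51, 27], [427, 345], [10, 8, 5], [155, 167, 165]]
0.9 [[352, 377], [68, 56, 52], [148, 158, 160], [425, 344], [13, 11, 11], [152, 162, 163]]
0.8 [[350, 376], [145, 156, 155], [146, 156, 157], [423, 343], [19, 18, 19], [152, 163, 161]]
0.7 [[349, 375], [142, 151, 152], [148, 157, 158], [420, 342], [28, 45, 54], [151, 162, 162]]
0.6 [[347, 375], [141, 151, 151], [146, 154, 153], [418, 342], [18, 27, 33], [150, 159, 162]]
```

The lid is following: its edge is now at about 0.95 rad and the push is 3 N. Continuing down.

Request:
{"name": "carry_out", "arguments": {
  "deltas": [
    {"hand":0,"dp":[0.012,0,0.007],"spin":0},
    {"hand":0,"dp":[0.024,0,0.015],"spin":0},
    {"hand":0,"dp":[0.036,0,0.023],"spin":0},
    {"hand":0,"dp":[0.048,0,0.032],"spin":0},
    {"hand":0,"dp":[0.059,0,0.042],"spin":0},
    {"hand":0,"dp":[0.069,0,0.052],"spin":0},
    {"hand":0,"dp":[0.079,0,0.062],"spin":0},
    {"hand":0,"dp":[0.088,0,0.073],"spin":0},
    {"hand":0,"dp":[0.097,0,0.085],"spin":0},
    {"hand":0,"dp":[0.105,0,0.097],"spin":0},
    {"hand":0,"dp":[0.113,0,0.109],"spin":0},
    {"hand":0,"dp":[0.12,0,0.121],"spin":0},
    {"hand":0,"dp":[0.126,0,0.134],"spin":0},
    {"hand":0,"dp":[0.132,0,0.148],"spin":0},
    {"hand":0,"dp":[0.137,0,0.161],"spin":0},
    {"hand":0,"dp":[0.142,0,0.175],"spin":0},
    {"hand":0,"dp":[0.145,0,0.189],"spin":0},
    {"hand":0,"dp":[0.148,0,0.2],"spin":0}
  ]
}}

```text
time: 26.6
ee_pos: [0.5157, -0.2702, 0.1122]
eef_rot: [0.684, 0.729, 0.0, -0.0]
ft_force: [0.6, -0.7, 1.1]
width: 0.0002
grip_force: 0.7
```

Request:
{"name": "carry_out", "arguments": {
  "deltas": [
    {"hand":0,"dp":[0,0,0.006],"spin":0},
    {"hand":0,"dp":[0,0,0.012],"spin":0},
    {"hand":0,"dp":[0,0,0.018],"spin":0},
    {"hand":0,"dp":[0,0,0.024],"spin":0},
    {"hand":0,"dp":[0,0,0.028],"spin":0},
    {"hand":0,"dp":[0,0,0.032],"spin":0}
  ]
}}

```text
time: 27.2
ee_pos: [0.5158, -0.2703, 0.1049]
eef_rot: [0.684, 0.729, -0.0, 0.0]
ft_force: [-5.0, 2.5, 14.1]
width: 0.0005
grip_force: 6.7
```

Request:
{"name": "carry_out", "arguments": {
  "deltas": [
    {"hand":0,"dp":[0,0,0.004],"spin":0},
    {"hand":0,"dp":[0,0,0.004],"spin":0}
  ]
}}

```text
time: 27.4
ee_pos: [0.5158, -0.2703, 0.1049]
eef_rot: [0.684, 0.729, -0.0, 0.0]
ft_force: [-6.4, 4.0, 14.4]
width: 0.0005
grip_force: 7.5
```

Request:
{"name": "carry_out", "arguments": {
  "deltas": [
    {"hand":0,"dp":[0,0,-0.02],"spin":0},
    {"hand":0,"dp":[0,0,-0.05],"spin":0},
    {"hand":0,"dp":[0,0,-0.2],"spin":0},
    {"hand":0,"dp":[0,0,-0.4],"spin":0},
    {"hand":0,"dp":[0,0,-0.6],"spin":0},
    {"hand":0,"dp":[0,0,-0.75],"spin":0},
    {"hand":0,"dp":[0,0,-0.75],"spin":0}
  ]
}}

```text
time: 28.1
ee_pos: [0.5178, -0.2708, 0.2971]
eef_rot: [0.684, 0.729, 0.001, 0.004]
ft_force: [0.1, -0.4, -1.5]
width: 0.0002
grip_force: 0.0
```

Run:
```python
from h import *
s=wshot('w12');print(s['ee_pos'],s['ft_force']);im=camera('side')[:,:,::-1];cv2.imwrite('pics/side7.png',im);w=cv2.imread('pics/w12.png')
H=np.array([.5217,-.3317,.0985]);a=np.radians(3.6);y=np.array([np.cos(a),np.sin(a),0]);x=np.array([np.sin(a),-np.cos(a),0]);Z=np.array([0,0,1])
# free edge row along wrist column (away from tab, y=-.05): blue/white transition vs predicted by angle
C=wcam('w12');CS=cam('side')
blue=lambda p:int(p[0])-int(p[2])>25
for f in (0,.05,.1,.2):
  for yy in(-.055,.055):
    q=proj(C,H+yy*y+.082*(-x*np.cos(f)+Z*np.sin(f))+.006*(x*np.sin(f)+Z*np.cos(f)))[0]
    qs=proj(CS,H+yy*y+.082*(-x*np.cos(f)+Z*np.sin(f))+.006*(x*np.sin(f)+Z*np.cos(f)))[0]
    print(f,yy,q.round(1),qs.round(1))
q=proj(C,H-.055*y+.082*-x+.006*Z)[0].astype(int)
print('w col',q,[w[v,q[0]].tolist() for v in range(q[1]-10,q[1]+10,2)])
for yy in(-.055,.055):
    q=proj(CS,H+yy*y+.082*-x+.006*Z)[0].astype(int)
    print('s col',q,[(v,im[v,q[0]].tolist()) for v in range(q[1]-10,q[1]+10,2)])
```

```text
[ 0.51775335 -0.27083029  0.29707584] [ 0.09765966 -0.42580404 -1.48476348]
0 -0.055 [263.2 182.3] [348.6 374.9]
0 0.055 [387.2 182.3] [402.7 350.1]
0.05 -0.055 [262.5 183.6] [348.8 373.8]
0.05 0.055 [387.8 183.5] [403.1 349. ]
0.1 -0.055 [261.8 185. ] [349.  372.7]
0.1 0.055 [388.5 185. ] [403.5 347.9]
0.2 -0.055 [260.5 188.8] [349.7 371. ]
0.2 0.055 [389.9 188.7] [404.5 346.1]
w col [263 182] [[57, 20, 11], [61, 26, 16], [59, 29, 12], [63, 36, 21], [60, 27, 11], [67, 34, 18], [88, 47, 29], [86, 39, 20], [90, 43, 24], [91, 48, 29]]
s col [348 374] [(364, [140, 151, 151]), (366, [142, 152, 151]), (368, [140, 148, 147]), (370, [141, 149, 149]), (372, [147, 158, 156]), (374, [163, 174, 172]), (376, [93, 85, 78]), (378, [65, 33, 18]), (380, [66, 34, 21]), (382, [60, 30, 20])]
s col [402 350] [(340, [144, 153, 154]), (342, [141, 150, 151]), (344, [145, 154, 153]), (346, [152, 162, 162]), (348, [140, 151, 150]), (350, [146, 157, 154]), (352, [127, 100, 87]), (354, [67, 34, 21]), (356, [68, 34, 21]), (358, [66, 29, 17])]
```

```bash
python3 -c "
from bench import *
print(close_job())"
```

```text
the job is handed in; nothing more can be done
None
```

The job is handed in at about 28 s on the robot clock: the module was propped on the stand and released, regrasped by its top edge, lowered into the empty slot until it met the liner, and the lid pressed gently to its stop (about 14 N). These results rest on camera and force measurements, since the judge returned no verdict.

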